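# Build up a roller on its axle

### The arm

A 6-joint arm with a two-finger parallel gripper is mounted at the origin on a cart in front of the work surface, level with it; the furniture and walls round the work are solid. World frame = base frame: x ahead of the robot, y to its left, z up, the work surface at z = 0. Lengths are in m, angles in rad, forces in N, time in s.
With the tool pointing down it reaches from about 0.225 to 0.725 m from the base axis. Payload 3.1 kg.
Tool frame: the origin (TCP) lies between the finger pads; the fingertips stand 8 mm ahead of it and the grasp point (between the pads) lies 11 mm behind it; z points along the fingers, y is the line along which they close (so a half turn about z gives the same grasp; the last joint's range is limited). The gripper opens to 85 mm and grips with 20 to 120 N. Pads are 22 mm wide; open, the fingers measure 114 mm over their backs; the gripper's body (76 mm by 85 mm) begins 54 mm behind the grasp point. The pads swing forward as they close: fully open they stand 13 mm farther back than shut.
Start: joints at [-1.324, 0.048, 0.099, 1.622, 0, 1.443], TCP at [0.192, -0.489, 0.239] pointing down, gripper open.
Joint ranges: [-2.91, 2.91], [-0.99, 1.94], [-1.21, 1.42], [-2.12, 2.29], [-1.49, 1.47], [-3.14, 3.14]. Speed limits (rad/s): [2.79, 2.79, 3.14, 3.14, 3.14, 3.14].

### API

Orientations are given as a rotation vector (axis times angle).
In Python, from cell import env gives the robot as it stands. Calls block until the motion is done:
- env.goto(position, orientation): joint-space move of the TCP to a pose.
- env.move_l(position, orientation=None, rate=0.15, force_limit=None): straight line of the TCP; orientation=None keeps the orientation; rate is the mean speed in m/s. With force_limit (N) it stops when the force on the tool has changed by that much, and returns True; else False.
- env.goto_joints(angles): joint-space move.
- env.set_gripper(opening, f_grip=None): finger opening in m; f_grip is the grip in N (None keeps the last); returns when the fingers have stopped.
- env.wait(seconds).
- env.ik(position, orientation): joint angles nearest the present ones, or None.
- env.sense(): the state.
- env.camera(name): name is "side" or "top"; returns a dict with "img" (480x640x3 uint8, red, green, blue), "fx", "fy", "cx", "cy" (pixels), "cam_to_world" (4x4, takes a point from camera to world coordinates). Camera axes: x right, y up, looking along -z (the intrinsics and any distortion apply to the point x, -y, -z); pixel columns grow to the right and rows downward; lengths in m; the calibration is good to about 2 mm. A picture is of the moment at which its call begins. There is no depth.
A pose or a line that the arm cannot do raises env.MotionError and nothing moves.
- env.sign_off(): hands the job in; it is judged then, once.
The state is a dict: "t": time; "joints": joint angles; "dq": joint speeds; "effort": joint torques, N m; "tool_pos": TCP position; "ee_rot": TCP orientation; "contact_force": force on the tool from outside, world axes, zero at the start; "wrist_torque": the same for the moment, N m; "width": finger opening in m; "gripper_force": force on a finger pad.
Only numpy, scipy, OpenCV 4.12 (cv2) and the standard library are available. Lean on these libraries where they do the work, as an engineer would, in place of code of your own. Each camera call takes 0.05 s, during which the arm holds its last target. There are 200 camera calls.

### The job

Take the parts from the rack and slide them onto the horizontal axle in this order: the brass spacer, then the blue roller, then the red end cap with its open mouth first. Press the spacer gently but distinctly against the rubber buffer before letting go, bring the roller up against it, and with the cap press the whole stack onto the buffer until you feel it give, never forcing it. Leave the three parts on the axle touching each other with no gaps, and do not disturb the other things on the bench.

Things in the scene. Friction and masses are not known exactly. Their poses are not given: they have to be found in the camera images.
- axle_tip (a point): Tip of the bare steel axle, a point on its centre line, 85 mm above the bench. The axle sticks out level from a grey stand. x points along the axle from the tip towards the stand, the way parts are pushed on; z is up. The axle is 15 mm in diameter behind a 9 mm long cone-shaped nose.
- axle_stand: Grey stand fixed to the bench, with all it carries (axle, collar, buffer, key). Origin under the centre of its base (112 x 90 mm, 12 mm high); axes as axle_tip, which lies at (-110, 0, 85) mm.
- upright_face (a point): Fixed point on the axle's centre line in the near face of the stand's upright (20 mm thick, 56 mm wide, top 17 mm above the axle's centre line), 134 mm behind the tip. Before it a dark stop collar on the axle carries a black rubber buffer ring, 31 mm across. The buffer's face is 75 to 85 mm behind the tip, set anew each time, not reported: feel for it. It gives 1 mm per 8 N, at most 5 mm.
- key_front (a point): Front end, 6 mm behind the tip, of a sprung brass key in the top of the axle, 30 mm long, sloping up over its first 16 mm (slide parts over it slowly). It drags on any part that slides over it with a few newtons and keeps the end cap from sliding off. Pushing a part with more than 20 N counts as forcing it.
- spacer_mid (a point): Centre of the short brass spacer: a plain ring 42 mm outside diameter, 20 mm long, through bore 18 mm. x lies along its bore. At first it lies in the rack with its bore level.
- spacer: The brass spacer itself; its origin is the same centre point.
- roller_mid (a point): Centre of the blue roller: 42 mm outside diameter, 28 mm long, through bore 18 mm. x lies along its bore. At first in the rack with its bore level.
- roller: The blue roller itself; its origin is the same centre point.
- end_cap_mid (a point): Centre (half-way along) of the red end cap: 42 mm outside diameter, 48 mm long, bore 18 mm wide and 44 mm deep, open at its +x end and closed at its -x end (small steel disc on the closed face). x lies along its bore, out of the mouth. At first in the rack with its bore level.
- end_cap: The red end cap itself; its origin is the same centre point.
- parts_rack: Low wooden rack fixed to the bench, 218 mm long (its x) and 34 mm wide, origin under its centre; two steel rods carry the three parts in a row, bores along the rack's x, centres 36 mm above the bench, about 62 mm apart, in any order. The end cap's mouth faces the rack's +x. Fingers can come down on both long sides of it, to the bench.
- meter: Yellow multimeter lying near the front edge, 162 x 86 x 51 mm; leave alone.
- black_tape: Roll of dark tape lying flat, 55 mm across, 19 mm high; leave alone.
- remote: Black remote control lying flat, 42 x 112 x 14 mm; leave alone.
- green_battery: Green and white battery cell lying flat, 15 x 50 x 15 mm; leave alone.
Not all that is in view belongs to the job. Of the things that look like the end_cap, the smaller one is meant.

How it is judged:
On the way, in this order (a step that is already met when the one before it is completed fails the run):
1. the spacer is on the axle and pressed against the buffer with at least 4 N (y of spacer_mid in the frame of axle_tip between -0.004 and 0.004 m and z of spacer_mid in the frame of axle_tip between -0.004 and 0.004 m and x of spacer_mid in the frame of axle_tip above 0.062 m and contact force between spacer and axle_stand above 4 N), for 0.1 s.
2. the roller is on the axle, up against the spacer (gap under 2.5 mm) (y of spacer_mid in the frame of axle_tip between -0.004 and 0.004 m and z of spacer_mid in the frame of axle_tip between -0.004 and 0.004 m and x of spacer_mid in the frame of axle_tip above 0.062 m and y of roller_mid in the frame of axle_tip between -0.004 and 0.004 m and z of roller_mid in the frame of axle_tip between -0.004 and 0.004 m and x of roller_mid in the frame of axle_tip above 0.036 m and distance between spacer_mid and roller_mid below 0.0265 m), for 0.2 s.
3. the cap is on and presses the whole stack onto the buffer with at least 3 N at every joint (all of step 2 and y of end_cap_mid in the frame of axle_tip between -0.004 and 0.004 m and z of end_cap_mid in the frame of axle_tip between -0.004 and 0.004 m and x of end_cap_mid in the frame of axle_tip above 0 m and distance between roller_mid and end_cap_mid below 0.0405 m and contact force between end_cap and roller above 3 N and contact force between roller and spacer above 3 N and contact force between spacer and axle_stand above 3 N), for 0.1 s.
At the end, for the whole second after the job is handed in: Spacer, roller and end cap are on the axle in that order from the stand outwards, each within 4 mm of the axle's centre line, the spacer's centre at least 62 mm behind the tip, gaps between neighbours under 2.5 mm, released and at rest (under 0.02 m/s) (all of step 2 and y of end_cap_mid in the frame of axle_tip between -0.004 and 0.004 m and z of end_cap_mid in the frame of axle_tip between -0.004 and 0.004 m and x of end_cap_mid in the frame of axle_tip above 0 m and distance between roller_mid and end_cap_mid below 0.0405 m and linear speed of each of spacer, roller, end_cap below 0.02 m/s); the robot touches nothing.
It fails at once if a part is forced: over 20 N between spacer and stand, spacer and roller, or roller and cap (contact force between spacer and axle_stand above 20 N or contact force between roller and spacer above 20 N or contact force between end_cap and roller above 20 N).
It fails at once if a bystander (meter, tape, remote, battery) is moved by more than 15 mm (distance of any of meter, black_tape, remote, green_battery from where it was at the start of the episode above 0.015 m).
It also fails if it takes over 72 s, if anything falls off the work surface, if the arm or the gripper's body presses on something with over 40 N, if the wrist force passes 120 N, or if a joint passes its speed limit or range.

## Working session

There is one attempt and no reset: what is moved stays moved. The work goes in short steps, each a Python script; the robot and the scene stay as the last script left them, time stands still between calls to the robot, and variables do not carry over. Pictures are saved under pics/ and viewed, at most 10 in all, crops included, and the job is handed in when it is done.

```bash
ls; mkdir -p pics; python3 - <<'E'
from cell import env
import cv2,numpy as np
for n in("top","side"):
    c=env.camera(n); cv2.imwrite(f"pics/{n}0.png",c["img"][...,::-1]); np.savez(f"{n}0.npz",**c)
    print(n,{k:(np.round(v,4).tolist() if k!="img" else 0) for k,v in c.items()})
print(env.sense())
E
```

```text
pics
top {'img': 0, 'fx': 436.6415, 'fy': 436.6415, 'cx': 316.0551, 'cy': 234.3021, 'cam_to_world': [[-0.016, 0.992, -0.1253, 0.4151], [-0.9998, -0.0174, -0.0099, 0.0794], [-0.012, 0.1251, 0.9921, 1.0533], [0.0, 0.0, 0.0, 1.0]]}
side {'img': 0, 'fx': 439.8725, 'fy': 439.8725, 'cx': 323.6321, 'cy': 233.0853, 'cam_to_world': [[-0.9011, 0.2399, -0.3612, 0.2266], [-0.4334, -0.528, 0.7304, 0.7328], [-0.0155, 0.8147, 0.5797, 0.5869], [0.0, 0.0, 0.0, 1.0]]}
{'t': 0.1, 'joints': array([-1.32380228e+00,  4.86860004e-02,  9.77575993e-02,  1.62199735e+00,
       -1.05092898e-05,  1.44299962e+00]), 'dq': array([-7.40502713e-04, -1.10699441e-03,  2.94308665e-03, -1.46086087e-03,
       -2.53987838e-05, -3.09101593e-04]), 'effort': array([ 2.01475938e-03, -3.39852047e+01,  3.20935857e+01,  1.58489775e-02,
       -1.51578533e-04, -9.65329406e-06]), 'tool_pos': array([ 0.19204663, -0.48804208,  0.2382309 ]), 'ee_rot': array([-3.08450436e+00, -5.84884427e-01,  2.15566327e-04]), 'contact_force': array([-1.22851254,  0.06002528, -0.07311229]), 'wrist_torque': array([-0.00518336,  0.03056994, -0.00058316]), 'gripper_force': 0.0, 'width': 0.08559369286281308}
```

View pics/top0.png

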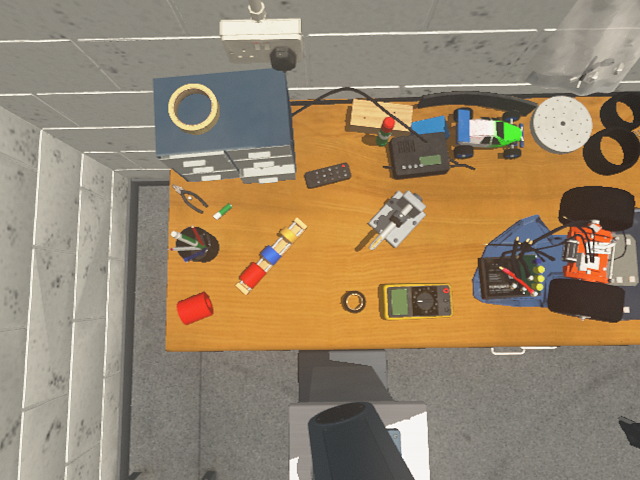

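View pics/side0.png

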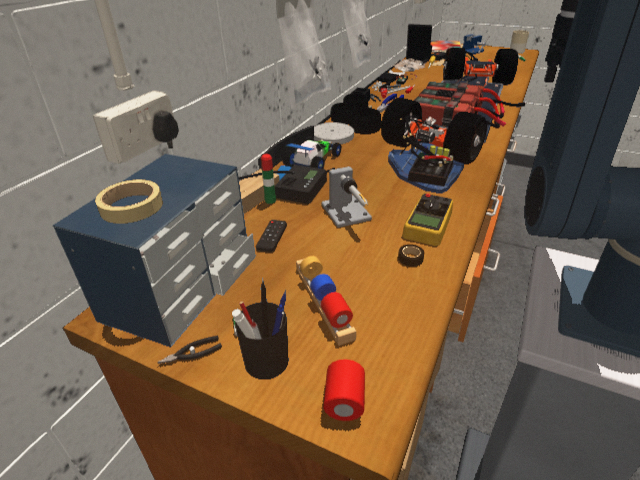

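The top view shows the rack running from about (243,290) to (300,223): cap at (252,273), roller at (270,254), spacer at (293,232). The axle tip is near (371,248). In the side view the cap's closed face is at (341,319), pointing away from the roller. The larger red part is the decoy. I'll enlarge the stand and rack.

```bash
python3 - <<'E'
import cv2,numpy as np
t=cv2.imread("pics/top0.png");s=cv2.imread("pics/side0.png")
def cr(im,x,y,w,h,f):return cv2.resize(im[y:y+h,x:x+w],None,fx=f,fy=f,interpolation=cv2.INTER_CUBIC)
a=np.hstack([cr(t,355,185,80,60+15,5),cr(s,310,160,80,75,5)])
b=np.hstack([cr(t,232,215,80,75,5)[:225*5//5*1+0] if 0 else cv2.resize(t[212:297,230:310],(283,300),interpolation=cv2.INTER_CUBIC),cv2.resize(s[250:350,290:362],(216,300),interpolation=cv2.INTER_CUBIC)])
a=cv2.resize(a,(800,375));
o=np.zeros((600,800,3),np.uint8);o[:375]=a
b=b[:225] if 0 else cv2.resize(b,None,fx=.75,fy=.75);o[375:375+b.shape[0],:b.shape[1]]=b[:225]
cv2.imwrite("pics/crop0.png",o)
E
```

```text
(no output)
```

View pics/crop0.png

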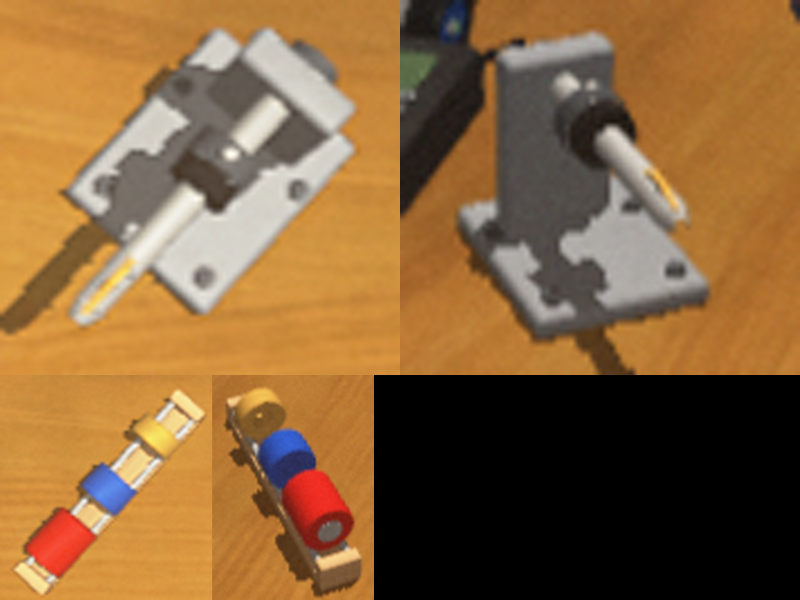

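Crop: tip at top-image pixel (370.2,248.6) and side-image pixel (367,204). The spacer is at the far end of the rack, and the cap's mouth faces the roller and the spacer.

```bash
cat > h.py <<'E'
import numpy as np,cv2
def ray(c,u,v):
    M=c["cam_to_world"]; d=M[:3,:3]@np.array([(u-c["cx"])/c["fx"],-(v-c["cy"])/c["fy"],-1.]); return M[:3,3],d/np.linalg.norm(d)
def onz(c,p,z):
    o,d=ray(c,*p); return o+d*(z-o[2])/d[2]
def tri(c1,p1,c2,p2):
    o1,d1=ray(c1,*p1);o2,d2=ray(c2,*p2)
    A=np.stack([d1,-d2],1);s=np.linalg.lstsq(A,o2-o1,rcond=None)[0]
    a,b=o1+d1*s[0],o2+d2*s[1];return (a+b)/2,np.linalg.norm(a-b)
def proj(c,P):
    M=np.asarray(c["cam_to_world"]);q=M[:3,:3].T@(np.asarray(P)-M[:3,3]);return np.array([c["cx"]+c["fx"]*q[0]/-q[2],c["cy"]-c["fy"]*q[1]/-q[2]])
def blob(img,lo,hi,roi):
    x,y,w,h=roi;m=cv2.inRange(cv2.cvtColor(img,cv2.COLOR_RGB2HSV),lo,hi);k=np.zeros_like(m);k[y:y+h,x:x+w]=m[y:y+h,x:x+w]
    k=cv2.morphologyEx(k,cv2.MORPH_OPEN,np.ones((2,2),np.uint8))
    c=max(cv2.findContours(k,cv2.RETR_EXTERNAL,cv2.CHAIN_APPROX_NONE)[0],key=cv2.contourArea)
    c=cv2.convexHull(c);m=cv2.moments(c);return (m["m10"]/m["m00"],m["m01"]/m["m00"]),cv2.minAreaRect(c)
E
python3 - <<'E'
from h import *
np.set_printoptions(precision=4,suppress=True)
T=dict(np.load("top0.npz"));S=dict(np.load("side0.npz"))
cols={"spacer":((18,120,150),(27,255,255)),"roller":((105,120,60),(130,255,255)),"cap":((0,200,90),(6,255,255))}
R={"spacer":((278,222,26,24),(297,252,28,30)),"roller":((258,240,26,26),(308,270,32,34)),"cap":((236,255,32,36),(318,288,40,45))}
P={}
for n in cols:
    a,ra=blob(T["img"],*cols[n],R[n][0]);b,rb=blob(S["img"],*cols[n],R[n][1])
    P[n]=onz(T,a,.036);print(n,np.array(a),ra[1:],P[n],"tri",*tri(T,a,S,b))
d=P["spacer"]-P["cap"];print("rack yaw",np.degrees(np.arctan2(d[1],d[0])),np.linalg.norm(d))
# axle: perpendicular profiles in top
g=cv2.cvtColor(T["img"],cv2.COLOR_RGB2HSV).astype(np.float32)
a=np.array([370.6,248.2]);b=np.array([407.4,209.4]);e=(b-a)/np.linalg.norm(b-a);n=np.array([e[1],-e[0]])
o=np.arange(-7,7.01,.25)
for s in (3,5,7,9,11,13,15,44,46,48,50,52):
    q=a+e*s+o[:,None]*n
    pr=cv2.remap(g,q[:,0].astype(np.float32)[None],q[:,1].astype(np.float32)[None],cv2.INTER_LINEAR)[0]
    f=cv2.GaussianBlur(pr[:,1 if s<30 else 2].reshape(1,-1),(0,0),1.5)[0];gr=np.gradient(f)*(1 if s<30 else -1)
    l=(o<-1.5)&(o>-6);r=(o>1.5)&(o<6)
    print(s,"L",o[l][gr[l].argmin()],"R",o[r][gr[r].argmax()])
print("tip z85",onz(T,(370.2,248.6),.085),"tri",*tri(T,(370.2,248.6),S,(367,204)))
for p,q,z in (((370.2,248.6),(407.4,209.4),.085),((396,246.6),(425.4,213.6),.012),((369,223),(396,192),.012)):
    v=onz(T,q,z)-onz(T,p,z);print("yaw",np.degrees(np.arctan2(v[1],v[0])))
E
```

```text
spacer [289.7488 235.3643] ((16.970561981201172, 9.192387580871582), 45.0) [0.5422 0.1514 0.036 ] tri [0.5418 0.151  0.0494] 0.0027928633725322156
roller [271.4945 255.5696] ((15.55634880065918, 11.31370735168457), 45.0) [0.4953 0.1945 0.036 ] tri [0.4954 0.1944 0.037 ] 0.00038566015190505355
cap [253.2463 276.0293] ((16.26345443725586, 21.21320343017578), 45.0) [0.4484 0.2371 0.036 ] tri [0.4482 0.2371 0.0358] 0.00042379431870479906
rack yaw -42.43179889125375 0.12703445595486199
3 L -3.25 R 3.5
5 L -3.0 R 3.5
7 L -3.0 R 3.75
9 L -2.75 R 3.5
11 L -3.0 R 3.75
13 L -2.75 R 4.0
15 L -3.0 R 4.0
44 L -1.75 R 2.25
46 L -1.75 R 2.0
48 L -2.25 R 3.0
50 L -2.25 R 3.5
52 L -2.25 R 3.75
tip z85 [ 0.5033 -0.0308  0.085 ] tri [ 0.5011 -0.031   0.0881] 0.003930489481908555
yaw -44.76536030071044
yaw -43.187251929133026
yaw -42.15645942717272
```

```bash
cat > r.py <<'E'
from cell import env
from h import *
from scipy.spatial.transform import Rotation as Ro
np.set_printoptions(precision=4,suppress=True)
def ori(deg):
    """tool down, tool x along +-deg; the flip that keeps joint 6 nearest zero is chosen by caller"""
    a=np.radians(deg);x=np.array([np.cos(a),np.sin(a),0]);z=np.array([0,0,-1.]);return Ro.from_matrix(np.stack([x,np.cross(z,x),z],1)).as_rotvec()
def st(m=""):
    s=env.sense();print(m,"t%.1f"%s["t"],"tcp",s["tool_pos"],"F",s["contact_force"],"w%.4f"%s["width"],"g%.0f"%s["gripper_force"]);return s
def pick(xy,o,dz=.024,f=40):
    env.goto([*xy,.14],o); env.set_gripper(.07); env.move_l([*xy,dz]);st("down"); env.set_gripper(.0,f);s=st("grip")
    env.move_l([*xy,.15]);st("lift");return s
E
python3 - <<'E'
from r import *
for d in(-42.4,-44.4,137.6,135.6):
    for p in([.5422,.1514,.14],[.4484,.2371,.14],[.48,-.005,.1],[.55,-.08,.08]): print(d,env.ik(p,ori(d)))
E
```

```text
-42.4 [ 0.1532  0.1467  0.0081  1.4322  0.     -2.2484]
-42.4 [ 0.3541  0.0026 -0.1443  1.4239  0.     -2.0475]
-42.4 [-0.1502 -0.0536 -0.2795  1.3449  0.     -2.5518]
-42.4 [-0.2651  0.152  -0.1064  1.3124  0.     -2.6667]
-44.4 [ 0.1532  0.1467  0.0081  1.4322 -0.     -2.2135]
-44.4 [ 0.3541  0.0026 -0.1443  1.4239 -0.     -2.0125]
-44.4 [-0.1502 -0.0536 -0.2795  1.3449 -0.     -2.5169]
-44.4 [-0.2651  0.152  -0.1064  1.3124 -0.     -2.6318]
137.6 [0.1532 0.1467 0.0081 1.4322 0.     0.8932]
137.6 [ 0.3541  0.0026 -0.1443  1.4239 -0.      1.0941]
137.6 [-0.1502 -0.0536 -0.2795  1.3449  0.      0.5898]
137.6 [-0.2651  0.152  -0.1064  1.3124  0.      0.4749]
135.6 [0.1532 0.1467 0.0081 1.4322 0.     0.9281]
135.6 [ 0.3541  0.0026 -0.1443  1.4239 -0.      1.129 ]
135.6 [-0.1502 -0.0536 -0.2795  1.3449  0.      0.6247]
135.6 [-0.2651  0.152  -0.1064  1.3124  0.      0.5098]
```

```bash
python3 - <<'E'
from r import *
o=ori(137.6)
env.goto([.5417,.152,.2],o)
s=pick((.5417,.152),o)
env.goto([.455,.017,.12],ori(135.6))
env.move_l([.479,-.0065,.073]); st("pre"); env.wait(.3)
import cv2
for n in("top","side"):
    c=env.camera(n);np.savez(n+"1.npz",**c)
    x,y=(320,190) if n=="top" else (320,140)
    cv2.imwrite(f"pics/{n}1.png",cv2.resize(c["img"][y:y+100,x:x+80,::-1],(400,500),interpolation=cv2.INTER_CUBIC))
cv2.imwrite("pics/pre1.png",np.hstack([cv2.imread("pics/top1.png"),cv2.imread("pics/side1.png")]))
st()
E
```

```text
down t4.3 tcp [0.5426 0.1521 0.0251] F [ 0.2038 -0.0176  0.063 ] w0.0699 g0
grip t4.6 tcp [0.5433 0.1525 0.0257] F [0.4898 0.6813 3.8669] w0.0411 g41
lift t5.6 tcp [0.5407 0.1518 0.1484] F [ 0.2551 -0.3723 -1.4002] w0.0412 g40
pre t6.8 tcp [ 0.4791 -0.0058  0.073 ] F [-0.4768  0.2451 -0.2039] w0.0412 g41
 t7.2 tcp [ 0.4793 -0.0064  0.0736] F [ 0.4252 -0.4232 -0.7221] w0.0411 g41
```

View pics/pre1.png

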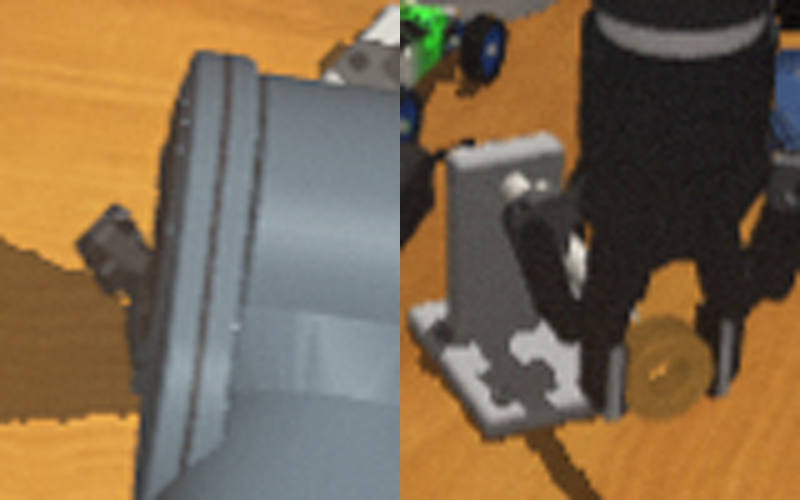

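Side view: the spacer is held with its near face centred at about px (374,214); the fingers are at (443−320 px offset)/5 either side. The gripper hides it from the top camera, as expected. Next I'll compute the side camera's bias from this known pose.

```bash
python3 - <<'E'
from h import *
np.set_printoptions(precision=4,suppress=True)
S=dict(np.load("side1.npz"));T=dict(np.load("top0.npz"))
# brass mask region
hsv=cv2.cvtColor(S["img"],cv2.COLOR_RGB2HSV)
for p in((374,204),(370,216),(380,214),(374,222),(390,225)):print(p,hsv[p[1],p[0]])
m=((hsv[...,0]>14)&(hsv[...,0]<27)&(hsv[...,1]>130)&(hsv[...,2]<175)).astype(np.uint8);k=np.zeros_like(m);k[198:228,362:386]=m[198:228,362:386]
k=cv2.morphologyEx(k,cv2.MORPH_OPEN,np.ones((3,3),np.uint8))
c=cv2.convexHull(max(cv2.findContours(k,0,cv2.CHAIN_APPROX_NONE)[0],key=cv2.contourArea));M=cv2.moments(c)
b=np.array([M["m10"],M["m01"]])/M["m00"];print("cent",b,cv2.boundingRect(c))
a=np.array([.7145,-.6997,0]);w=np.array([.6997,.7145,0])
C=np.array([.4793,-.0064,.0839]);n=proj(S,C);print("pred centre",n,"near face",proj(S,C-.01*a), "per mm w",proj(S,C+.001*w)-n,"a",proj(S,C+.001*a)-n,"z",proj(S,C+[0,0,.001])-n)
print("silh extents u",proj(S,C-.01*a+.021*w)[0],proj(S,C+.01*a-.021*w)[0])
print("tip top-based",onz(T,(370.35,247.95),.085),"its side px",proj(S,onz(T,(370.35,247.95),.085)), "side obs (367,204) ->",onz(S,(367,204),.085))
E
```

```text
(374, 204) [ 17 173 118]
(370, 216) [ 17 178 122]
(380, 214) [ 17 172 132]
(374, 222) [ 16 175 134]
(390, 225) [ 15 186 189]
cent [372.8891 213.0328] (365, 202, 18, 23)
pred centre [371.4789 213.4848] near face [373.5185 215.92  ] per mm w [-0.4343  0.0941] a [-0.2021 -0.2413] z [ 0.0227 -0.4009]
silh extents u 364.27903481859346 378.47353838923993
tip top-based [ 0.5047 -0.0311  0.085 ] its side px [364.4898 204.7413] side obs (367,204) -> [ 0.5009 -0.0362  0.085 ]
```

```bash
python3 - <<'E'
from h import *
np.set_printoptions(precision=2,suppress=True,linewidth=150)
S=dict(np.load("side0.npz"));T=dict(np.load("top0.npz"))
for nm,c in(("side",S),("top",T)):
    P=np.array([.5047,-.0311,.085]);a=np.array([.7145,-.6997,0]);w=np.array([.6997,.7145,0])
    hsv=cv2.cvtColor(c["img"],cv2.COLOR_RGB2HSV).astype(np.float32)
    for s in(-.004,-.002,0,.002,.004,.008,.012,.016,.022,.03,.04,.05):
        p=proj(c,P+a*s);e=proj(c,P+a*(s+.05))-p;e/=np.linalg.norm(e);n=np.array([-e[1],e[0]])
        if n@(proj(c,P+w*.01)-proj(c,P))<0:n=-n
        o=np.arange(-8,8.01,1);q=(p+o[:,None]*n).astype(np.float32)
        pr=cv2.remap(hsv,q[:,0].reshape(1,-1),q[:,1].reshape(1,-1),cv2.INTER_LINEAR)[0]
        print(nm,int(s*1000),"S",pr[:,1].astype(int),"V",pr[:,2].astype(int))
    print(n@(proj(c,P+w*.001)-proj(c,P)),n@(proj(c,P+[0,0,.001])-proj(c,P)))
E
```

```text
side -4 S [183 181 186 181 171 139 133 177 171 156 109  29  11  11  11  11  12] V [173 175 174 175 174 164 157 175 165 157 167 170 171 171 171 169 171]
side -2 S [184 181 184 177 163 103 132 162 157 137  93  31  10  10  12  11  11] V [172 174 172 172 172 164 165 170 158 138 152 169 172 172 172 169 170]
side 0 S [185 183 186 177 137  81 105 140 115  96  85  21  11  10  12  11  11] V [171 173 169 170 168 171 180 166 143 124 138 165 171 171 171 170 169]
side 2 S [185 184 185 175 113  60  50  90  66  62  48  11  11  11  12  11  10] V [171 171 169 169 165 182 189 168 134 108 130 161 171 171 171 171 171]
side 4 S [184 184 187 161  94  30  45  44  41  44  27  12  10  11  11  10  12] V [170 169 168 169 174 197 188 170 134 108 118 158 172 171 171 171 173]
side 8 S [182 184 182 149  57  83  66  33  26  30  23  16  10  12  11  12  13] V [171 170 168 172 187 211 190 166 136 111 111 153 173 172 170 171 170]
side 12 S [182 184 184 142  77 109  98  25  27  32  26  11  10  10  11  12  12] V [172 171 169 169 202 229 205 176 148 117 110 146 170 171 169 172 172]
side 16 S [185 186 184 156 111 132  63  
[... 1875 characters left out ...]
 175 171 164 161] V [215 217 216 213 207 197 215 232 240 201 179 168 207 221 204 136 123]
top 22 S [176 182 179 179 164  76  30  84 157  90  35  73 165 173 168 156 160] V [209 204 206 214 211 200 208 228 247 210 185 177 214 207 168 120 121]
top 30 S [175 175 177 177 164  71  29  95 144  88  28  62 145 175 169 159 156] V [215 216 214 216 206 189 190 233 242 221 190 168 199 221 195 136 122]
top 40 S [18 18 18 17 21 27 26 16 13 19 32 33 24 28 36 37 37] V [171 170 173 169 167 191 218 235 242 228 197 158 158 135 113 114 115]
top 50 S [15 14 14 14 15 24 27 17 13 19 31 36 35 32 36 37 36] V [215 216 215 215 213 204 217 234 240 229 199 152 126 122 118 118 118]
0.4525214835732186 -0.007591684131125507
```

The side view puts the axle about 2 mm to one side of the top-view line. That's well within what the nose cone will capture, so I'll insert with force-guided lateral correction.

```bash
cat >> r.py <<'E'
A=np.array([.7145,-.6997,0]);W=np.array([.6997,.7145,0]);Z=np.array([0,0,1.])
P0=np.array([.5017,-.0307,0])
def F(n=5):
    f=[]
    for _ in range(n): env.wait(.02);f.append(env.sense()["contact_force"])
    return np.mean(f,0)
def comp(f): return np.array([f@A,f@W,f[2]])
def insert(c0,c1,z,off,f0,step=.004,rate=.03,stop=-12,gain=2e-4):
    """slide tcp along the axle from c0 to c1; off=[w,z] is trimmed by the side force; stops at axial force 'stop'"""
    for c in np.append(np.arange(c0,c1,step),c1):
        env.move_l(P0+A*c+W*off[0]+Z*(z+off[1]),rate=rate)
        f=comp(F()-f0);p=env.sense()["tool_pos"]-P0
        print("c%.1f"%(c*1e3),"act",np.array([p@A,p@W,p[2]])*1e3,"F",f,"off",off*1e3)
        if f[0]<stop: return c,True
        off+=np.clip(gain*f[1:],-5e-4,5e-4)*(np.abs(f[1:])>1)
    return c1,False
E
python3 - <<'E'
from r import *
env.move_l(P0-A*.03+Z*.0743);env.wait(.2);f0=F();np.save("f0.npy",f0);print("f0",f0)
off=np.zeros(2)
print(insert(-.018,.012,.0743,off,f0));np.save("off.npy",off);st()
c=env.camera("side");cv2.imwrite("pics/ins1.png",cv2.resize(c["img"][140:240,310:410,::-1],(500,500),interpolation=cv2.INTER_CUBIC))
E
```

```text
f0 [ 0.2105  0.0802 -0.7354]
c-18.0 act [-18.0788  -0.053   74.2289] F [ 0.3157 -0.2891  0.1351] off [0. 0.]
c-14.0 act [-14.0019  -0.0382  74.2939] F [-0.5247 -0.5869 -0.3324] off [0. 0.]
c-10.0 act [-9.9612 -0.021  74.2897] F [-0.2914  0.1405 -0.1094] off [0. 0.]
c-6.0 act [-5.9707 -0.0101 74.2887] F [-0.0774 -0.4692 -0.1936] off [0. 0.]
c-2.0 act [-1.9587 -0.0194 74.2841] F [-0.2916 -0.4239  0.2468] off [0. 0.]
c2.0 act [ 2.0554 -0.0124 74.3207] F [-0.1105 -0.368  -0.2931] off [0. 0.]
c6.0 act [ 6.5291  0.1216 74.8177] F [-0.5373 -0.514   2.5118] off [0. 0.]
c10.0 act [10.6204  0.1251 75.102 ] F [-0.6836 -0.3766  2.1721] off [0.  0.5]
c12.0 act [11.9393  0.0387 75.2032] F [-1.5943 -0.2051  2.8383] off [0.     0.9344]
(0.012, False)
 t11.3 tcp [ 0.5103 -0.039   0.0752] F [-0.5945  1.3409  2.6787] w0.0412 g41
```

View pics/ins1.png

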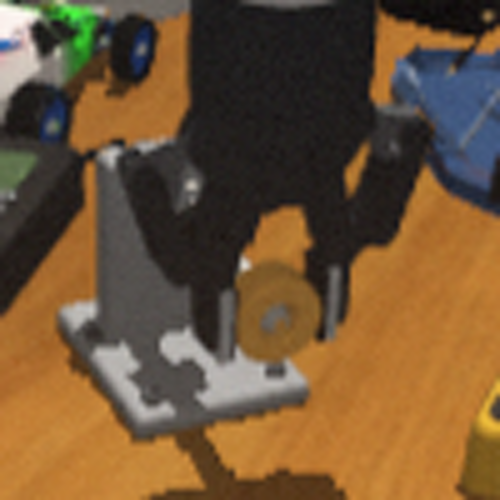

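The steel axle shows inside the bore at crop pixel (275,318), so the spacer is on the nose. I'll continue to the buffer.

```bash
python3 - <<'E'
from r import *
f0=np.load("f0.npy");off=np.load("off.npy")
z=.0743+off[1]*.8;off[1]=0
c,h=insert(.015,.058,z,off,f0,step=.005,rate=.03,stop=-9,gain=1e-4)
if not h: c,h=insert(c+.001,.080,z,off,f0,step=.001,rate=.02,stop=-9,gain=5e-5)
np.save("off.npy",off);print(c,h,off,z);st()
E
```

```text
c15.0 act [16.6051  0.1499 76.0844] F [ 2.0778 -0.6891  2.9943] off [0. 0.]
c20.0 act [19.9769  0.0292 75.6858] F [-0.6861 -0.2525  2.8337] off [0.     0.2994]
c25.0 act [25.2275 -0.056  76.0291] F [-0.8421 -0.2887  2.9455] off [0.     0.5828]
c30.0 act [30.5204 -0.0198 76.3469] F [-0.0919 -0.0218  1.7359] off [0.     0.8773]
c35.0 act [35.3595 -0.0232 76.3811] F [ 0.1676 -0.2293  1.2871] off [0.     1.0509]
c40.0 act [40.452  -0.0652 76.3643] F [ 0.7651  0.2551 -0.3238] off [0.     1.1796]
c45.0 act [45.4461 -0.0924 76.3696] F [ 1.223   0.0163 -2.3613] off [0.     1.1796]
c50.0 act [50.3498 -0.0191 76.3625] F [ 1.0289 -0.1699 -2.2803] off [0.     0.9435]
c55.0 act [55.1092  0.0606 76.3284] F [-0.016  -0.0695 -0.6182] off [0.     0.7155]
c58.0 act [58.0516  0.0248 76.2617] F [-0.0764 -0.7367 -0.2862] off [0.     0.7155]
c59.0 act [58.9922  0.0215 76.1975] F [-0.2971 -0.642  -0.0132] off [0.     0.7155]
c60.0 act [60.0164  0.0027 76.1643] F [ 0.0731  0.0395 -0.482 ] off [0.     0.7155]
c61.0 act [61.0255 -0.0135 76.1518] F [-0.0194 -0.0711  0.0016] off [0.     0.7155]
c62.0 act [61.99
[... 597 characters left out ...]
4 76.1504] F [ 0.0302 -0.1126 -0.0864] off [0.     0.7155]
c70.0 act [70.0556  0.0137 76.1852] F [-0.0703 -0.3008 -0.1167] off [0.     0.7155]
c71.0 act [70.4271  0.0129 76.0914] F [-2.668  -0.2809  1.0956] off [0.     0.7155]
c72.0 act [70.7591 -0.0165 76.0634] F [-4.8265 -0.0411  2.6926] off [0.     0.7703]
c73.0 act [70.9504 -0.0098 76.0689] F [-6.6304 -0.486   2.9559] off [0.     0.9049]
c74.0 act [71.1619 -0.004  76.0715] F [-8.2817 -0.0836  3.6512] off [0.     1.0527]
c75.0 act [71.3553  0.017  76.0727] F [-9.939  -0.3992  4.3076] off [0.     1.2352]
0.07500000000000001 True [0.     0.0012] 0.07544754262223013
 t20.9 tcp [ 0.5527 -0.0806  0.0761] F [-8.137   6.7317  3.7809] w0.0412 g41
```

```bash
python3 - <<'E'
from r import *
z=.0761
env.move_l(P0+A*.0712+Z*z,rate=.02);print(comp(F()-np.load("f0.npy")))
env.set_gripper(.062);st("open")
env.move_l(P0+A*.0712+Z*.16)
o=ori(137.6)
env.goto([.47,.10,.17],o)
s=pick((.4953,.1945),o)
env.goto([.440,.032,.13],ori(135.6))
env.move_l(P0-A*.033+Z*.0755);env.wait(.2);f0=F();np.save("f0.npy",f0);s=st("pre")
c=env.camera("side");cv2.imwrite("pics/pre2.png",cv2.resize(c["img"][140:240,310:410,::-1],(500,500),interpolation=cv2.INTER_CUBIC))
E
```

```text
[-4.7977  0.0661  1.1032]
open t21.6 tcp [ 0.5535 -0.0813  0.0766] F [ 0.0436 -0.1998  0.2197] w0.0617 g0
down t24.8 tcp [0.4961 0.1947 0.025 ] F [0.5328 0.3251 0.2455] w0.0697 g0
grip t25.2 tcp [0.4968 0.1951 0.0257] F [ 0.0887 -0.2928  4.7975] w0.0414 g41
lift t26.2 tcp [0.4943 0.1942 0.1484] F [ 0.1395 -0.94   -0.4098] w0.0412 g41
pre t27.9 tcp [ 0.4785 -0.0073  0.0764] F [ 0.4897 -0.4003 -1.3899] w0.0413 g41
```

View pics/pre2.png

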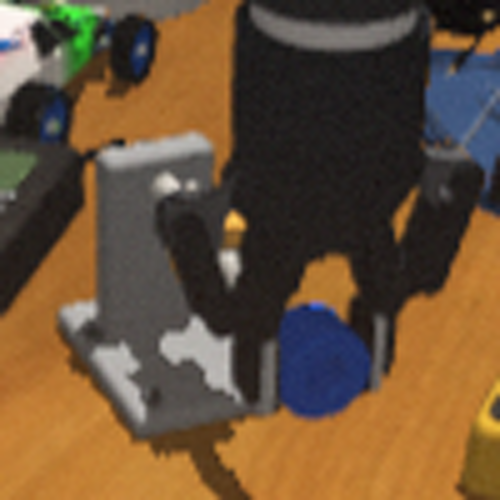

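The roller is held in front of the tip (crop centre (322,360)) and the brass spacer shows on the axle at (235,225). Sliding the roller on.

```bash
python3 - <<'E'
from r import *
f0=np.load("f0.npy");off=np.zeros(2)
z=.0748
c,h=insert(-.022,.040,z,off,f0,step=.005,rate=.03,stop=-9,gain=1e-4)
if not h: c,h=insert(c+.001,.055,z,off,f0,step=.001,rate=.02,stop=-6,gain=0)
print(c,h,off,z);st()
E
```

```text
c-22.0 act [-22.0404  -0.1022  74.6943] F [-0.3403 -0.5929 -0.1138] off [0. 0.]
c-17.0 act [-16.9779  -0.0059  74.8074] F [-0.2881 -0.1474 -0.1315] off [0. 0.]
c-12.0 act [-11.9839  -0.0288  74.7788] F [-0.0023 -0.2012  0.0645] off [0. 0.]
c-7.0 act [-6.981  -0.0107 74.7867] F [ 0.1937 -0.3893  0.3422] off [0. 0.]
c-2.0 act [-2.     -0.0252 74.7695] F [-0.0458 -0.4167 -0.0464] off [0. 0.]
c3.0 act [ 3.5782  0.1332 75.3232] F [-0.4816 -0.4713  2.4201] off [0. 0.]
c8.0 act [ 9.1179  0.1643 75.5555] F [ 0.6617 -0.578   2.9853] off [0.    0.242]
c13.0 act [13.304   0.0719 75.4332] F [-0.235  -0.6052  3.3528] off [0.     0.5405]
c18.0 act [18.2998 -0.0569 75.6914] F [-0.4644 -0.2817  3.2105] off [0.     0.8758]
c23.0 act [23.4366 -0.0181 76.0828] F [-0.447  -0.1672  3.5711] off [0.     1.1969]
c28.0 act [28.3693 -0.0272 76.2492] F [0.0535 0.2111 1.4608] off [0.    1.554]
c33.0 act [33.0849 -0.0676 76.2699] F [-0.7302  0.045   0.5307] off [0.     1.7001]
c38.0 act [38.1485 -0.0649 76.2686] F [-1.0828 -0.0151 -0.2459] off [0.     1.7001]
c40.0 act [39.8509 -0.0729 76.2763] F [-1.9459  0.0167 -0.2297] off [0.     1.7001]
c41.0 act [40.622  -0.0584 76.2469] F [-2.7447  0.3634 -0.116 ] off [0.     1.7001]
c42.0 act [41.8713 -0.0462 76.2975] F [-2.8429  0.143  -0.7815] off [0.     1.7001]
c43.0 act [42.934  -0.0437 76.3118] F [-3.659   0.9567 -1.6018] off [0.     1.7001]
c44.0 act [43.9346 -0.0642 76.2835] F [-3.9416  0.0489 -2.1353] off [0.     1.7001]
c45.0 act [45.3118 -0.061  76.3005] F [-1.9436  0.6577 -3.5969] off [0.     1.7001]
c46.0 act [45.6331 -0.0818 76.2804] F [-3.8265  0.8952 -2.8692] off [0.     1.7001]
c47.0 act [45.959  -0.0837 76.2941] F [-5.7205  0.114  -2.0655] off [0.     1.7001]
c48.0 act [46.1873 -0.0975 76.2545] F [-7.5598  0.1887 -1.1554] off [0.     1.7001]
0.04800000000000001 True [0.     0.0017] 0.0748
 t36.3 tcp [ 0.5346 -0.0631  0.0763] F [-5.4287  6.3155 -2.7804] w0.0411 g41
```

```bash
python3 - <<'E'
from r import *
z=.0763
env.move_l(P0+A*.0468+Z*z,rate=.02);print(comp(F()-np.load("f0.npy")))
env.set_gripper(.062);st("open")
env.move_l(P0+A*.0468+Z*.16)
o=ori(137.6)
env.goto([.45,.14,.17],o)
s=pick((.4484,.2371),o)
c=env.camera("top");cv2.imwrite("pics/t3.png",cv2.resize(c["img"][185:265,350:450,::-1],(500,400),interpolation=cv2.INTER_CUBIC))
env.goto([.42,.05,.13],ori(135.6))
env.move_l(P0-A*.046+Z*.0755);env.wait(.2);f0=F();np.save("f0.npy",f0);s=st("pre")
c=env.camera("side");cv2.imwrite("pics/s3.png",cv2.resize(c["img"][140:220,320:380,::-1],(300,400),interpolation=cv2.INTER_CUBIC))
cv2.imwrite("pics/pre3.png",np.hstack([cv2.imread("pics/t3.png"),cv2.imread("pics/s3.png")]))
E
```

```text
[-5.5538  0.1385 -1.3109]
open t37.0 tcp [ 0.5369 -0.0645  0.078 ] F [-0.1141 -0.521   0.5371] w0.0618 g0
down t40.2 tcp [0.4493 0.2374 0.025 ] F [ 0.4533 -0.3008  0.0722] w0.0700 g0
grip t40.6 tcp [0.4499 0.2379 0.0257] F [0.5654 0.218  3.6374] w0.0412 g42
lift t41.6 tcp [0.4475 0.2367 0.1485] F [ 0.1552  0.0711 -0.882 ] w0.0412 g41
pre t43.4 tcp [0.4691 0.0018 0.0762] F [-0.562  -0.1918 -0.8081] w0.0414 g41
```

View pics/pre3.png

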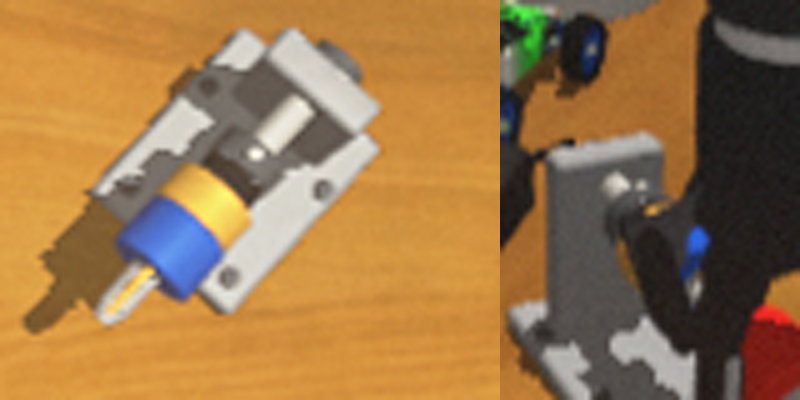

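The roller and spacer are on the axle and touching, with no gap (top crop, (170,248) and (205,200)). Now the cap.

```bash
python3 - <<'E'
from r import *
f0=np.load("f0.npy");off=np.zeros(2)
z=.0748
c,h=insert(-.035,.003,z,off,f0,step=.005,rate=.03,stop=-9,gain=1e-4)
if not h: c,h=insert(c+.001,.020,z,off,f0,step=.001,rate=.02,stop=-13,gain=0)
print(c,h,off,z);env.wait(.2);st()
E
```

```text
c-35.0 act [-35.079   -0.0845  74.673 ] F [-0.1401  0.1835 -0.1572] off [0. 0.]
c-30.0 act [-29.9768  -0.0241  74.7948] F [0.5348 0.0461 0.0099] off [0. 0.]
c-25.0 act [-24.999   -0.0505  74.7562] F [ 0.6847 -0.0895  0.0499] off [0. 0.]
c-20.0 act [-19.9851  -0.0333  74.7755] F [-0.1701 -0.3049 -0.634 ] off [0. 0.]
c-15.0 act [-14.9702  -0.0043  74.7865] F [ 0.0656 -0.2833  0.2321] off [0. 0.]
c-10.0 act [-9.7013  0.0941 74.9657] F [0.4764 0.0784 0.4397] off [0. 0.]
c-5.0 act [-4.4771  0.0949 75.1519] F [ 0.3012 -0.6918  1.9984] off [0. 0.]
c0.0 act [ 1.0691  0.1006 75.4288] F [ 1.3794 -0.3829  1.7867] off [0.     0.1998]
c3.0 act [ 3.0594  0.0899 75.1946] F [-0.1641  0.1812  1.9027] off [0.     0.3785]
c4.0 act [ 3.5771  0.0113 75.2166] F [-1.1545  0.1206  2.4927] off [0.     0.5688]
c5.0 act [ 4.9175 -0.0547 75.3221] F [-0.9116 -0.0192  2.0084] off [0.     0.5688]
c6.0 act [ 5.9779 -0.062  75.2743] F [-1.1467 -0.3134  1.9605] off [0.     0.5688]
c7.0 act [ 6.4913 -0.0417 75.0857] F [-2.6618  0.0717  1.3118] off [0.     0.5688]
c8.0 act [ 6.8358 -0.0122 74.9694] F [-5.0148  0.417   1.6448] off [0.     0.5688]
c9.0 act [ 6.9583 -0.0165 74.8741] F [-6.7728  0.2871  2.5427] off [0.     0.5688]
c10.0 act [ 7.1188 -0.0204 74.7785] F [-8.7333  0.7738  3.8291] off [0.     0.5688]
c11.0 act [ 7.2458  0.0037 74.7327] F [-10.4366   0.7275   4.4822] off [0.     0.5688]
c12.0 act [ 7.3888 -0.0059 74.6758] F [-12.5194   0.2556   5.8133] off [0.     0.5688]
c13.0 act [ 7.4724 -0.0407 74.6042] F [-15.1427   0.9739   7.0001] off [0.     0.5688]
0.013000000000000001 True [0.     0.0006] 0.0748
 t50.8 tcp [ 0.507  -0.0359  0.0746] F [-10.1437  11.0345   6.3687] w0.0411 g42
```

```bash
python3 - <<'E'
from r import *
env.move_l(P0+A*.0085+Z*.0755,rate=.02);print(comp(F()-np.load("f0.npy")))
env.set_gripper(.062);st("open")
env.move_l(P0+A*.0085+Z*.16)
env.goto([.42,.10,.2],ori(135.6));env.wait(.3)
a=env.camera("top")["img"];b=env.camera("side")["img"]
cv2.imwrite("pics/fin.png",np.hstack([cv2.resize(a[190:265,350:430,::-1],(400,375),interpolation=cv2.INTER_CUBIC),cv2.resize(b[150:225,310:390,::-1],(400,375),interpolation=cv2.INTER_CUBIC)]));st()
E
```

```text
[-5.886   0.8728  1.9587]
open t51.5 tcp [ 0.5086 -0.0374  0.0759] F [-0.7582  0.0098 -0.0986] w0.0620 g0
 t53.4 tcp [0.4203 0.0994 0.1997] F [-0.5701 -0.4775 -0.0425] w0.0620 g0
```

View pics/fin.png

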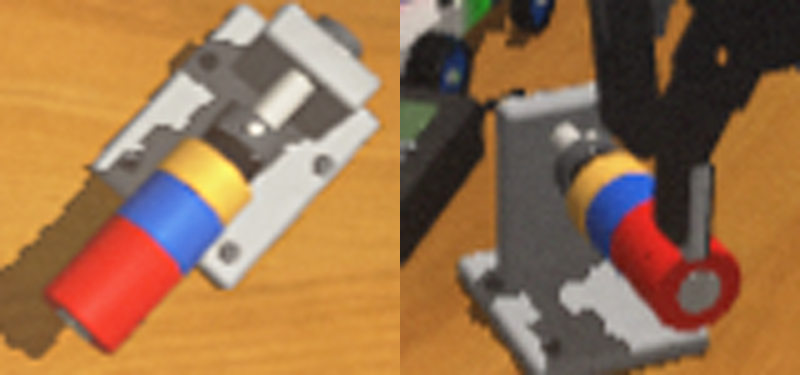

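All three parts are on the axle with no gaps, and the gripper is clear. Handing in.

```bash
python3 -c "
from cell import env
print(env.sign_off())"
```

```text
the job is handed in; nothing more can be done
None
```

The spacer, roller and end cap are on the axle in that order and touching, pressed on with about 10 N (spacer), 7.5 N (roller) and 15 N (cap) at the wrist; the job was handed in at about 53 s, but no verdict was shown.

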